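# Open the bearing case and hold its lid up

## Task

A mate needs both hands to pick bearings out of the flat steel case, so open its lid and hold it up. The marks on the slide catch have worn off, so tug the lid upward by its handle first, with the catch still where you found it, to learn whether it is caught; if it is, slide the catch along to its other end to free the lid (tug again to make sure). Lift the lid at least half-way up (45 degrees or more) and finish while still holding it there by the handle, steady, since it falls shut by itself; do not knock over or push away the things standing round the case.

Things in the scene. Friction and masses are not known exactly. Their poses are not given: they have to be found in the camera images.
- case: Grey steel parts case, fixed to the bench: 200 mm deep (its x), 240 mm wide (its y), 80 mm high, closed by the lid. Origin at the centre of its underside; x points level from the handle side to the hinge side, y to the left seen from the handle side, z up. Place and yaw (within 0.35 rad) differ each time.
- lid (a joint): Lid angle (rad): 0 shut, grows as the handle side is lifted, stop at 1.3. A 6 mm plate, 204 x 248 mm, about 0.5 kg, hinged along its far edge; falls shut when let go. When caught it has about 4 mm of play at the front (about 0.025 rad), then stops hard; a tug of 10 to 15 N is enough to tell. When free it takes about 3 N at the handle to lift.
- lid_hinge (a point): Point on the lid's hinge line, half-way along it, 81 mm above the bench. The hinge line runs along the case's y axis, on the side away from the robot.
- lid_handle: Steel lid handle: round bar 22 mm in diameter, 32 mm long, along the case's y axis, on a stem (12 mm wide, 8 thick) that sticks out level from the middle of the lid's front edge. Origin at the bar's centre, 84 mm above the bench with the lid shut, 46 mm in front of the lid, 250 mm from the hinge line. Pinched over its two flat ends it turns between the fingers as the lid swings.
- catch (a joint): Slide catch on the lid (m): -0.020 to 0.020 along the case's y axis (+ = left seen from the handle side). Starts anywhere, stays where left, slides at about 2 N (do not pull the lid up meanwhile). A keeper hidden under the lid is on one side only, which side is unknown: if left, the lid is caught with the catch above about 0.001; if right, below about -0.001; elsewhere it is free.
- catch_knob (a point): Point on the round dark knob of the slide catch, to grip or push: knob 16 mm in diameter, upright, on the lid, 49 mm behind the lid's front edge, 95 mm behind the handle bar. This point is 106 mm above the bench; the knob goes up 13 mm from here and is clear of its guide rails from 11 mm below here. The two rails run along the case's y axis, 40 mm over their outsides.
- spacer: Steel axle spacer, a bystander: upright tube 25 mm in diameter, 62 mm high, to the right in front of the case. Origin at its underside.
- tape_roll: Roll of masking tape lying flat, a bystander: 128 mm in diameter, 24 mm high, left of the case. Origin at its underside.
- spanner: Open-ended spanner lying flat, a bystander: 173 mm long, 29 mm wide, to the left in front of the case. Origin at its underside.
- cup_goggles: Dark cup goggles, a bystander: 128 x 167 x 38 mm, right of the case. Origin at the underside.
- bottle: Oil bottle with a pointed nozzle, a bystander (the one near the case; another stands far back by the wall): upright, 53 mm in diameter, 142 mm high, left of the case towards its back. Origin at its underside.

How it is judged:
On the way:
1. the lid has been tugged up at its handle by some millimetres (more than 0.012 rad) with the catch still where it was found (value of joint lid above 0.012 rad and distance of catch_knob from where it was at the start of the episode below 0.015 m and contact force between the fingers and lid_handle above 0.5 N).
At the end, for the whole second after the job is handed in: The lid stands open at more than 0.75 rad (about 45 degrees), still (under 0.15 rad/s), with the fingers holding its handle (over 0.5 N) (value of joint lid above 0.75 rad and velocity of joint lid between -0.15 and 0.15 rad/s and contact force between the fingers and lid_handle above 0.5 N); the arm keeps its last pose, push and grip.
It fails at once if a bystander was knocked over (angle between any of spacer, bottle's own z axis and vertical above 0.6 rad).
It fails at once if a bystander was pushed more than 4 cm away (distance of any of spacer, tape_roll, spanner, cup_goggles, bottle from where it was at the start of the episode above 0.04 m).
It also fails if it takes over 51 s, if anything falls off the work surface, if the arm or the gripper's body presses on something with over 40 N, if the wrist force passes 120 N, or if a joint passes its speed limit or range.

## Robot

A 7-joint arm with a two-finger parallel gripper is mounted at the origin on a cart in front of the work surface, level with it; the furniture and walls round the work are solid. World frame = base frame: x ahead of the robot, y to its left, z up, the work surface at z = 0. Lengths are in m, angles in rad, forces in N, time in s.
With the tool pointing down it reaches from about 0.4 to 0.85 m from the base axis. Payload 4.5 kg.
Tool frame: the origin (TCP) lies midway between the tips of the shut fingers; the grasp point (between the pads) lies 19 mm behind it; z points along the fingers, y is the line along which they close (so a half turn about z gives the same grasp; the last joint's range is limited). The gripper opens to 88 mm and grips with 3 to 60 N. Pads are 18 mm wide; open, the fingers measure 123 mm over their backs; the gripper's body (75 mm by 187 mm) begins 45 mm behind the grasp point.
Start: joints at [-1.085, 0.689, -0.195, 1.565, 0.157, 0.902, -0.215], TCP at [0.273, 0.562, 0.239] pointing down, gripper open.
Joint ranges: [-3.01, 3.01], [-0.46, 2.08], [-1.47, 1.51], [0.13, 2.56], [-1, 4.14], [0.04, 2.09], [-2.66, 2.66]. Speed limits (rad/s): [2.57, 2.57, 3.14, 3.14, 3.14, 3.14, 3.14].

## Interface

Orientations are given as a unit quaternion [x, y, z, w].
In Python, from plant import r, eyes, finish_job gives the robot as it stands. The module is installed in compiled form; this text tells all that it offers.
- The arm moves only by the tool move_arm, never from a script. Its argument "motion" is a list of rows, each a list of 7 numbers: the shift along the tool's x, y, z in mm, then the turn, a rotation vector about the tool's x, y, z in degrees, then the closure, from 0 (fully open) to 1 (shut). A call has 1 to 5 rows; each row is the pose to reach, as a shift and turn from the pose commanded when the call began, along the tool's axes at that moment; what a row does not reach only later rows make up. A row lasts 1/8 s, in which the tool goes at most 62.5 mm and 10.7 degrees, less where a joint would pass 70% of its speed; a pose out of reach is approached as far as the arm can. A call with a gripper value outside its range is refused whole. The fingers move at their own pace and stop on an object; "newtons" is the grip in N (left out, the last holds). Time passes only in rows, so rows that repeat a pose let the fingers close. It gives the time, the measured TCP pose, the force, the opening and the grip force at its end, in the units of the state.
- r.get_state(): the state, without advancing time (a new reading comes with each control period).
- eyes.snapshot(name): name is "scene" or "top" or "wrist"; returns a dict with "frame" (384x512x3 uint8, red, green, blue), "z_map" (384x512 float32, m along the optical axis (not along the pixel's ray), 0 where there is no reading), "intrinsics" (3x3 intrinsics, pixels), "dist" ([k1, k2, p1, p2, k3] as OpenCV has them; the pictures are not rectified), "world_to_cam" (4x4, takes a point from world to camera coordinates). Camera axes: x right, y down, z forward; pixel columns grow to the right and rows downward; lengths in m; the calibration is good to about 2 mm. A picture is of the moment at which its call begins.
- finish_job(): hands the job in; it is judged then, once.
The state is a dict: "clock": time; "q": joint angles; "qd": joint speeds; "joint_torque": joint torques, N m; "tool_pos": TCP position; "eef_rot": TCP orientation; "contact_force": force on the tool from outside, world axes, zero at the start; "moment": the same for the moment, N m; "opening": opening from 0.0 (shut) to 1.0 (fully open); "finger_force": force on a finger pad.
Only numpy, scipy, OpenCV 4.12 (cv2) and the standard library are available. Lean on these libraries where they do the work, as an engineer would, in place of code of your own. Each camera call takes 0.05 s, during which the arm holds its last target. There are 200 camera calls.

## Working session

There is one attempt and no reset: what is moved stays moved. The work goes in short steps, Python scripts to look and compute and a tool call to move; the robot and the scene stay as the last step left them, time stands still between calls to the robot, and variables do not carry over. Pictures are saved under pics/ and viewed, at most 10 in all, crops included, and the job is handed in when it is done.

Besides the shell and the picture viewer there is one more tool, called after "Call:" as name(argument=value, ...), one argument or row to a line, values as JSON. move_arm: Moves the arm, as the interface text tells. Its arguments: {"type":"object","properties":{"motion":{"type":"array","items":{"type":"array","items":{"type":"number"}}},"newtons":{"type":"number"}},"required":["motion"]}

```bash
mkdir -p pics; cat > h.py <<'E'
import numpy as np, cv2, pickle
from plant import r, eyes, finish_job
from scipy.spatial.transform import Rotation as R
def snap(n,name):
    s=eyes.snapshot(n); pickle.dump(s,open(f'pics/{name}.pkl','wb')); return s
def load(name): return pickle.load(open(f'pics/{name}.pkl','rb'))
def ray(s,u,v):
    p=cv2.undistortPoints(np.array([[[u,v]]],float),s['intrinsics'],s['dist'])[0,0]
    M=np.linalg.inv(s['world_to_cam']); d=M[:3,:3]@np.array([p[0],p[1],1]); return M[:3,3],d
def pt(s,u,v):
    o,d=ray(s,u,v); return o+d*s['z_map'][int(round(v)),int(round(u))]
def atz(s,u,v,z):
    o,d=ray(s,u,v); return o+d*(z-o[2])/d[2]
def proj(s,P):
    M=s['world_to_cam']; rv=cv2.Rodrigues(M[:3,:3])[0]
    return cv2.projectPoints(np.array(P,float).reshape(-1,3),rv,M[:3,3],s['intrinsics'],s['dist'])[0][:,0]
def tri(a,b):
    (o1,d1),(o2,d2)=a,b
    A=np.stack([d1,-d2],1); t=np.linalg.lstsq(A,o2-o1,rcond=None)[0]
    p,q=o1+t[0]*d1,o2+t[1]*d2; return (p+q)/2,np.linalg.norm(p-q)
E
python3 - <<'E'
from h import *
st=r.get_state(); print({k:np.round(v,3) for k,v in st.items()})
a=snap('top','top0'); b=snap('scene','scene0')
im=np.hstack([a['frame'],b['frame']])[:,:,::-1]
cv2.imwrite('pics/top0.png',cv2.resize(a['frame'][:,:,::-1],(800,600)))
cv2.imwrite('pics/scene0.png',cv2.resize(b['frame'][:,:,::-1],(800,600)))
E
```

```text
{'clock': np.float64(0.0), 'q': array([-1.085,  0.69 , -0.195,  1.566,  0.157,  0.902, -0.215]), 'qd': array([-0.   ,  0.003,  0.001,  0.001, -0.001, -0.   , -0.001]), 'joint_torque': array([ 0.0000e+00, -5.2755e+01, -1.2670e+00, -1.5342e+01, -5.3000e-02,
        6.0000e-03,  0.0000e+00]), 'tool_pos': array([0.273, 0.562, 0.238]), 'eef_rot': array([ 0.224,  0.975, -0.001, -0.   ]), 'contact_force': array([ 1.006,  0.336, -0.464]), 'moment': array([0.065, 0.015, 0.005]), 'finger_force': np.float64(0.0), 'opening': np.float64(0.998)}
```

View pics/top0.png

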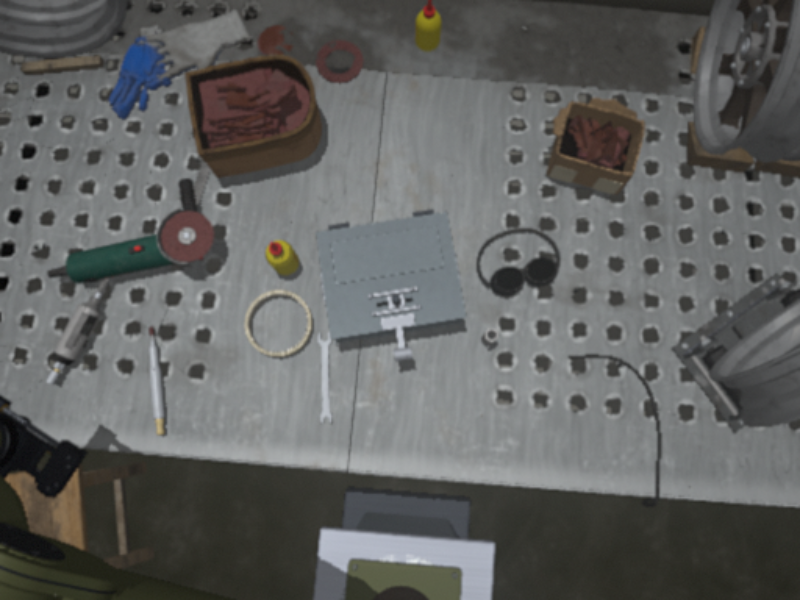

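View pics/scene0.png

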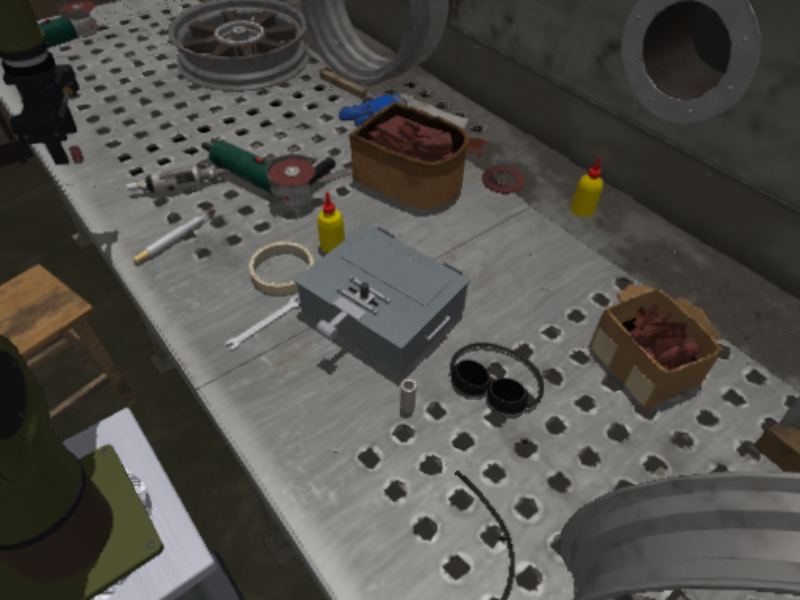

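The top view shows the lid with corners at about (316,230), (447,213), (466,322) and (332,342), the handle bar at (403,355) and the knob near (397,300), all in 800x600 pixels. In the scene view the knob is at (364,289) and the bar at (327,327). I'll enlarge both.

```bash
python3 - <<'E'
from h import *
a=load('top0'); b=load('scene0')
ca=a['frame'][170:240,225:305,::-1]; cb=b['frame'][165:235,180:260,::-1]
cv2.imwrite('pics/crop0.png',np.hstack([cv2.resize(c,(400,350),interpolation=cv2.INTER_CUBIC) for c in (ca,cb)]))
s=1.5625
for n,u,v in [('ul',316,230),('ur',447,213),('lr',466,322),('ll',332,342),('bar',403,355)]:
    print(n,atz(a,u/s,v/s,.084).round(3),pt(a,u/s,v/s).round(3))
E
```

```text
ul [0.686 0.213 0.084] [ 0.711  0.227 -0.002]
ur [ 0.739 -0.028  0.084] [ 0.768 -0.031 -0.001]
lr [ 0.536 -0.077  0.084] [ 0.551 -0.083 -0.001]
ll [0.48  0.161 0.084] [0.49  0.171 0.001]
bar [0.467 0.032 0.084] [0.466 0.032 0.093]
```

View pics/crop0.png

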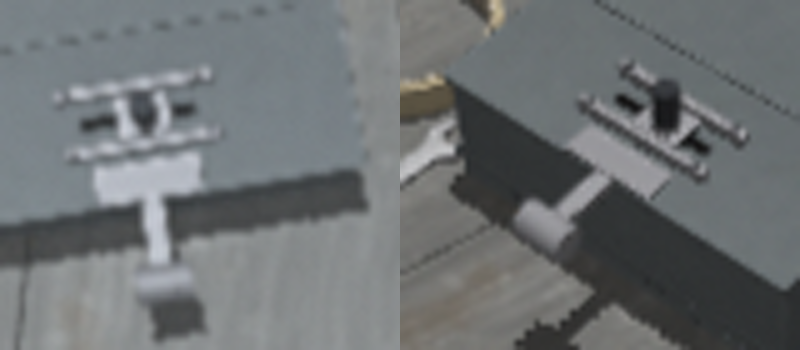

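In the crop the bar centre is at (165,282) in the top half and (547,226) in the scene half. The knob's top is at about (148,108) and (667,87).

```bash
python3 - <<'E'
from h import *
a=load('top0'); b=load('scene0')
T=lambda u,v:(225+u/5-.4,170+v/5-.4); S=lambda u,v:(180+(u-400)/5-.4,165+v/5-.4)
for n,p,q in [('bar',T(165,282),S(547,226)),('knobtop',T(148,108),S(667,87)),('rail L end front',T(72,157),S(583,103)),('rail R end front',T(218,132),S(702,172)),('rail L back',T(58,97),S(627,68)),('rail R back',T(208,74),S(740,134))]:
    P,e=tri(ray(a,*p),ray(b,*q)); print(n,P.round(4),round(e,4), pt(a,*p).round(3),pt(b,*q).round(3))
# lid plane fit from depth
for s in (a,b):
    v,u=np.mgrid[0:384:1,0:512:1]; ok=s['z_map']>0
    pp=cv2.undistortPoints(np.stack([u,v],-1).reshape(-1,1,2).astype(float),s['intrinsics'],s['dist'])[:,0]
    C=np.c_[pp,np.ones(len(pp))]*s['z_map'].reshape(-1,1); M=np.linalg.inv(s['world_to_cam'])
    W=C@M[:3,:3].T+M[:3,3]
    k=(abs(W[:,2]-.084)<.006)&(W[:,0]>.47)&(W[:,0]<.76)&(abs(W[:,1]-.07)<.16)
    rc=cv2.minAreaRect((W[k,:2]*1000).astype(np.float32)); print(k.sum(),np.median(W[k,2]),rc)
    k=(W[:,2]>.012)&(W[:,2]<.16)&(W[:,0]>.3)&(W[:,0]<.8)&(abs(W[:,1]-.07)<.3)
    n=(abs(W[:,2]-.084)>.03)|(abs(W[:,1]-.07)>.16)
    import scipy.ndimage as nd
    L,m=nd.label((k&n).reshape(384,512))
    for i in range(1,m+1):
        w=W[(L==i).ravel()]
        if len(w)>25: print(' obj',len(w),np.median(w,0).round(3),w.min(0).round(3),w.max(0).round(3))
E
```

```text
bar [0.47   0.033  0.0899] 0.0006 [0.469 0.033 0.096] [0.468 0.028 0.096]
knobtop [0.5608 0.0497 0.1244] 0.0006 [0.562 0.05  0.117] [0.564 0.054 0.118]
rail L end front [0.5342 0.0913 0.0941] 0.002 [0.535 0.091 0.093] [0.534 0.093 0.093]
rail R end front [0.5556 0.0105 0.0949] 0.0007 [0.556 0.01  0.094] [0.554 0.009 0.098]
rail L back [0.5697 0.1021 0.0904] 0.0006 [0.569 0.102 0.095] [0.568 0.099 0.094]
rail R back [0.5878 0.0189 0.0966] 0.0012 [0.589 0.019 0.095] [0.588 0.02  0.095]
5278 0.08645286954302578 ((599.2713623046875, 65.43592834472656), (253.93972778320312, 248.36904907226562), 13.990843772888184)
 obj 347 [0.63  0.272 0.082] [0.612 0.253 0.013] [0.663 0.303 0.145]
 obj 609 [ 0.641 -0.171  0.031] [ 0.605 -0.23   0.012] [ 0.683 -0.095  0.042]
 obj 26 [0.582 0.195 0.047] [0.553 0.186 0.04 ] [0.616 0.202 0.05 ]
 obj 408 [0.515 0.279 0.023] [0.452 0.212 0.012] [0.579 0.341 0.031]
 obj 106 [ 0.533 -0.018  0.027] [ 0.519 -0.074  0.016] [0.548 0.036 0.054]
 obj 71 [ 0.52  -0.125  0.055] [ 0.507 -0.137  0.013] [ 0.533 -0.113  0.065]
 obj 109 [0.502 0.106 0.028] [0.487 0.051 0.014] [0.516 0.163 0.054]
4244 0.08706114826498101 ((595.1901245117188, 65.10427856445312), (261.95660400390625, 250.64447021484375), 14.39487361907959)
 obj 420 [0.631 0.266 0.071] [0.612 0.25  0.013] [0.664 0.299 0.142]
 obj 356 [0.503 0.287 0.022] [0.453 0.212 0.012] [0.58  0.345 0.028]
 obj 725 [ 0.548 -0.036  0.036] [ 0.511 -0.074  0.012] [0.741 0.07  0.054]
 obj 178 [0.499 0.124 0.035] [0.487 0.074 0.012] [0.515 0.165 0.054]
 obj 745 [ 0.638 -0.176  0.031] [ 0.606 -0.23   0.012] [ 0.684 -0.095  0.038]
 obj 160 [ 0.517 -0.13   0.049] [ 0.508 -0.139  0.012] [ 0.533 -0.114  0.064]
```

The bar is at about (0.470, 0.033, 0.087), the case yaw is about 14.2° and the catch is at about -0.006. I'll move above the handle next.

```bash
cat >> h.py <<'E'
YAW=np.radians(14.2); XC=np.array([np.cos(YAW),np.sin(YAW),0]); YC=np.array([-np.sin(YAW),np.cos(YAW),0]); ZC=np.array([0,0,1.])
def go(p,tilt=0):
    """shift (mm) and turn (deg) in tool axes to TCP p, tool x=-XC,y=YC,z down, tilted by tilt deg about tool y"""
    st=r.get_state(); Q=R.from_quat(st['eef_rot'])
    T=R.from_matrix(np.stack([-XC,YC,-ZC],1))*R.from_euler('y',tilt,degrees=True)
    print('t',round(st['clock'],2),'pos',st['tool_pos'].round(4),'F',st['contact_force'].round(1),'shift',(Q.inv().apply(np.array(p)-st['tool_pos'])*1000).round(1),'turn',np.degrees((Q.inv()*T).as_rotvec()).round(1),'open',round(float(st['opening']),3),round(float(st['finger_force']),1))
E
python3 -c "
from h import *
go([.45,.03,.25])"
```

```text
t 0.1 pos [0.2726 0.5618 0.238 ] F [-0.3 -0.9 -0.4] shift [-391.7 -401.   -11.3] turn [ -0.1  -0.  -40.1] open 0.997 0.0
```

Call:
move_arm(
  motion=[
    [-39,-40,-1,0,0,-4,0],
    [-78,-80,-2,0,0,-8,0],
    [-117,-120,-3,0,0,-12,0],
    [-156,-160,-4,0,0,-16,0],
    [-195,-200,-5,0,0,-20,0],
  ],
  newtons=20,
)

```text
clock: 0.72
tool_pos: [0.3613, 0.2953, 0.2436]
eef_rot: [0.05, 0.999, -0.0, 0.0]
contact_force: [0.5, 0.3, -0.1]
opening: 0.999
finger_force: 0.0
```

```bash
python3 -c "
from h import *
go([.45,.03,.25])"
```

```text
t 0.72 pos [0.3613 0.2953 0.2436] F [ 0.5  0.3 -0.1] shift [-114.8 -255.1   -6.3] turn [ -0.  -0. -20.] open 0.999 0.0
```

Call:
move_arm(
  motion=[
    [-24,-51,-1,0,0,-4,0],
    [-48,-102,-2,0,0,-8,0],
    [-72,-153,-4,0,0,-12,0],
    [-96,-204,-5,0,0,-16,0],
    [-115,-255,-6,0,0,-20,0],
  ],
)

```text
clock: 1.35
tool_pos: [0.4498, 0.0299, 0.2497]
eef_rot: [-0.124, 0.992, 0.0, 0.0]
contact_force: [0.4, 0.0, 0.3]
opening: 0.993
finger_force: 0.0
```

```bash
python3 -c "
from h import *
a=snap('wrist','w1'); cv2.imwrite('pics/w1.png',cv2.resize(a['frame'][:,:,::-1],(800,600)))
go([.45,.03,.25])"
```

```text
t 1.4 pos [0.4507 0.0203 0.249 ] F [ 1.  -5.5  0. ] shift [-1.6  9.6 -1. ] turn [-0.3 -0.1 -0.6] open 1.001 0.0
```

View pics/w1.png

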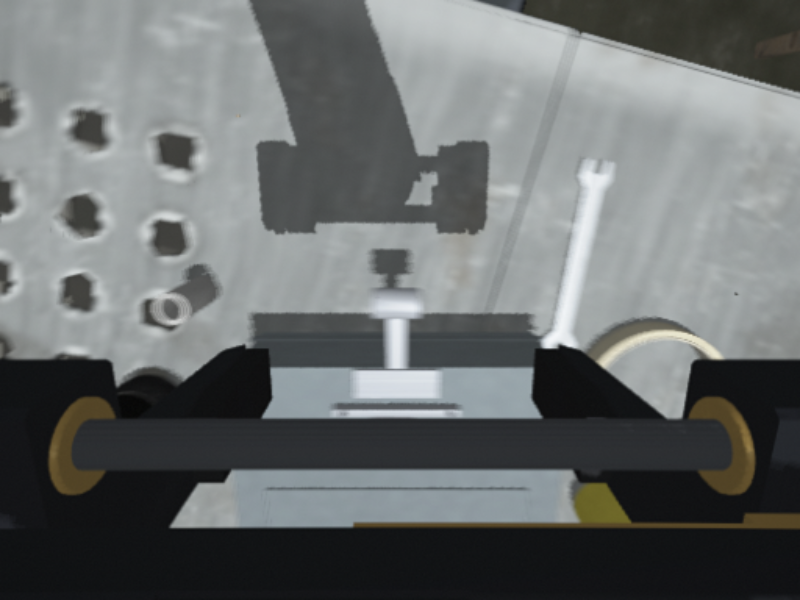

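The wrist view shows the bar centred at about (397,304), ends at 370 and 424, with the lid edge level, so the yaw matches. The arm was still settling, so I'll measure again once it's at rest.

```bash
python3 -c "
from h import *
s=1.5625;a=load('w1');p=(397/s-.2,304/s-.2)
print(atz(a,*p,.09),pt(a,*p))
print(tri(ray(a,*p),ray(load('top0'),258-.4,226.4-.4)))
go([.43,.023,.25])"
```

```text
[0.47136198 0.03250134 0.09      ] [0.4699599  0.03219444 0.09506981]
(array([0.4688971 , 0.0324678 , 0.09841747]), np.float64(0.0009904980232310157))
t 1.4 pos [0.4507 0.0203 0.249 ] F [ 1.  -5.5  0. ] shift [19.4  7.5 -1. ] turn [-0.3 -0.1 -0.6] open 1.001 0.0
```

Call:
move_arm(
  motion=[
    [0,0,0,0,0,0,0],
    [0,0,0,0,0,0,0],
  ],
)

```text
clock: 1.65
tool_pos: [0.4489, 0.0332, 0.2497]
eef_rot: [-0.124, 0.992, 0.0, -0.0]
contact_force: [-0.3, -0.0, 0.6]
opening: 1.001
finger_force: 0.0
```

```bash
python3 -c "
from h import *
a=snap('wrist','w2'); go([.47,.033,.25])
cv2.imwrite('pics/w2.png',cv2.resize(a['frame'][150:290,180:330,::-1],(600,560),interpolation=cv2.INTER_CUBIC))"
```

```text
t 1.7 pos [0.4489 0.0335 0.2497] F [-0.  -0.  -0.6] shift [-20.3  -5.7  -0.3] turn [0.  0.  0.1] open 1.002 0.0
```

View pics/w2.png

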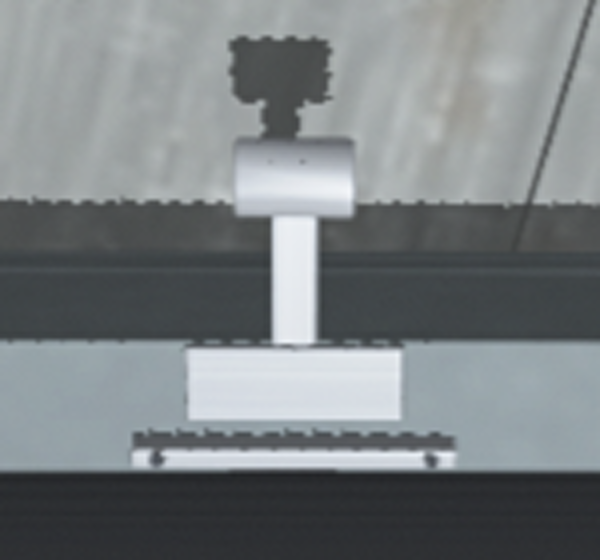

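The crop shows the bar from 235 to 355 across and 138 to 216 down, so its centre is (295,177). The stem is exactly vertical, so the yaw is good. The depth puts the bar's top at 0.095, so its centre is about 0.084.

```bash
python3 -c "
from h import *
a=load('w2');p=(253.4,193.9)
b=atz(a,*p,.085);print(b,pt(a,*p))
s=load('scene0');print(tri(ray(a,*p),ray(s,209.0,209.8)))
go([b[0],b[1],.066])"
```

```text
[0.47145693 0.03553836 0.085     ] [0.46930469 0.03507543 0.09282791]
(array([0.47136846, 0.03540044, 0.08647053]), np.float64(0.0006191728590112047))
t 1.7 pos [0.4489 0.0335 0.2497] F [-0.  -0.  -0.6] shift [-22.3  -3.7 183.7] turn [0.  0.  0.1] open 1.002 0.0
```

Call:
move_arm(
  motion=[
    [-22,-3,30,0,0,0,0],
    [-22,-3,75,0,0,0,0.2],
    [-22,-3,120,0,0,0,0.2],
    [-22,-3,155,0,0,0,0.2],
    [-22,-3,183,0,0,0,0.2],
  ],
)

```text
clock: 2.33
tool_pos: [0.4709, 0.0365, 0.0654]
eef_rot: [-0.125, 0.992, 0.0, -0.0]
contact_force: [-0.2, -0.5, 0.2]
opening: 0.798
finger_force: 0.0
```

Call:
move_arm(
  motion=[
    [0,0,0,0,0,0,1],
    [0,0,0,0,0,0,1],
    [0,0,0,0,0,0,1],
    [0,0,0,0,0,0,1],
    [0,0,0,0,0,0,1],
  ],
  newtons=25,
)

```text
clock: 2.95
tool_pos: [0.4717, 0.0351, 0.0675]
eef_rot: [-0.123, 0.992, 0.001, 0.001]
contact_force: [-1.9, 1.8, 6.5]
opening: 0.361
finger_force: 25.0
```

```bash
python3 -c "
from h import *
go([.471,.035,.066])"
```

```text
t 2.95 pos [0.4717 0.0351 0.0675] F [-1.9  1.8  6.5] shift [0.7 0.1 1.5] turn [ 0.1  0.1 -0.1] open 0.361 25.0
```

The bar is gripped: the opening is 31.8 mm. Now a gentle tug.

Call:
move_arm(
  motion=[
    [0,0,-2,0,0,0,1],
    [0,0,-4,0,0,0,1],
    [0,0,-5,0,0,0,1],
    [0,0,-5,0,0,0,1],
  ],
)

```text
clock: 3.45
tool_pos: [0.4717, 0.035, 0.0717]
eef_rot: [-0.123, 0.992, 0.001, 0.0]
contact_force: [1.4, 4.1, -3.1]
opening: 0.36
finger_force: 25.0
```

Call:
move_arm(
  motion=[
    [0,0,-1,0,0,0,1],
    [0,0,-2,0,0,0,1],
    [0,0,-3,0,0,0,1],
    [0,0,-3,0,0,0,1],
  ],
)

```text
clock: 3.95
tool_pos: [0.4718, 0.035, 0.0748]
eef_rot: [-0.123, 0.992, 0.001, 0.001]
contact_force: [2.0, 4.6, -3.5]
opening: 0.36
finger_force: 25.0
```

Call:
move_arm(
  motion=[
    [0,0,-1,0,0,0,1],
    [0,0,-2,0,0,0,1],
    [0,0,-3,0,0,0,1],
    [0,0,-4,0,0,0,1],
    [0,0,-4,0,0,0,1],
  ],
)

```text
clock: 4.58
tool_pos: [0.4719, 0.035, 0.0788]
eef_rot: [-0.123, 0.992, 0.001, 0.001]
contact_force: [1.8, 5.1, -3.9]
opening: 0.356
finger_force: 25.0
```

It rose 12 mm at a steady 4 N or so, well past the 6 mm of play, so the lid looks free. I'll raise it a little more and check with the cameras.

Call:
move_arm(
  motion=[
    [0,0,-4,0,0,0,1],
    [-1,0,-9,0,0,0,1],
    [-1,0,-14,0,0,0,1],
    [-2,0,-18,0,0,0,1],
    [-2,0,-18,0,0,0,1],
  ],
)

```text
clock: 5.2
tool_pos: [0.4732, 0.0354, 0.0969]
eef_rot: [-0.123, 0.992, 0.0, 0.0]
contact_force: [0.3, 6.0, -4.3]
opening: 0.359
finger_force: 25.0
```

```bash
python3 - <<'E'
from h import *
go([.471,.035,.066])
b=snap('scene','s1'); a=load('scene0')
c=[cv2.resize(x['frame'][130:260,170:320,::-1],(400,347),interpolation=cv2.INTER_CUBIC) for x in (a,b)]
cv2.imwrite('pics/cmp1.png',np.hstack(c))
E
```

```text
t 5.2 pos [0.4732 0.0354 0.0969] F [ 0.3  6.  -4.3] shift [ 2.2  0.1 30.9] turn [ 0.1  0.  -0.1] open 0.359 25.0
```

View pics/cmp1.png

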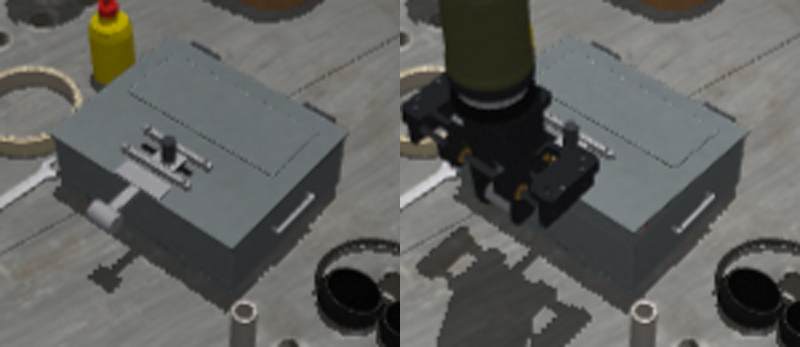

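The right half shows the lid's front right corner higher (about row 225, against 247) with a gap under its edge. I'll confirm from the depth.

```bash
cat >> h.py <<'E'
H=np.array([.7135,.0965,.081])
def lidang(s):
    """lid angle from depth: points over the right third of the lid"""
    v,u=np.mgrid[0:384,0:512]
    pp=cv2.undistortPoints(np.stack([u,v],-1).reshape(-1,1,2).astype(float),s['intrinsics'],s['dist'])[:,0]
    C=np.c_[pp,np.ones(len(pp))]*s['z_map'].reshape(-1,1); M=np.linalg.inv(s['world_to_cam'])
    W=C@M[:3,:3].T+M[:3,3]-H; x,y,z=W@XC,W@YC,W[:,2]
    k=(x<-.02)&(x>-.2)&(y<-.06)&(y>-.12)&(z>-.005)&(np.hypot(x,z)<.2)
    a=np.arctan2(z[k],-x[k]); return k.sum(),np.median(a),np.percentile(a,[20,80])
E
python3 - <<'E'
from h import *
for n in ('scene0','s1'): print(n,lidang(load(n)))
E
```

```text
scene0 (np.int64(1086), np.float64(0.05148357813991204), array([0.03343043, 0.11103009]))
s1 (np.int64(1046), np.float64(0.16342687050092294), array([0.14689813, 0.22186248]))
```

The lid angle has risen by about 0.11 rad, matching the hand's rise, so it's free with the catch where it was found. Now I'll lift along the arc.

Call:
move_arm(
  motion=[
    [-2,0,-12,0,0,0,1],
    [-5,0,-27,0,0,0,1],
    [-9,0,-44,0,0,0,1],
    [-15,0,-60,0,0,0,1],
    [-22,0,-77,0,0,0,1],
  ],
)

```text
clock: 5.88
tool_pos: [0.4939, 0.0405, 0.1739]
eef_rot: [-0.123, 0.992, 0.0, -0.001]
contact_force: [2.6, 5.0, -6.0]
opening: 0.359
finger_force: 25.0
```

```bash
python3 - <<'E'
from h import *
B0=np.array([.4717,.0351,.067])
for t in (.5,.6,.7,.8,.9,.95): print(t,end=' ');go(B0+.25*(1-np.cos(t))*XC+[0,0,.25*np.sin(t)])
E
```

```text
0.5 t 5.88 pos [0.4939 0.0405 0.1739] F [ 2.6  5.  -6. ] shift [ -7.7   0.2 -13. ] turn [ 0.1 -0.1 -0.1] open 0.359 25.0
0.6 t 5.88 pos [0.4939 0.0405 0.1739] F [ 2.6  5.  -6. ] shift [-20.7   0.3 -34.3] turn [ 0.1 -0.1 -0.1] open 0.359 25.0
0.7 t 5.88 pos [0.4939 0.0405 0.1739] F [ 2.6  5.  -6. ] shift [-35.8   0.3 -54.2] turn [ 0.1 -0.1 -0.1] open 0.359 25.0
0.8 t 5.88 pos [0.4939 0.0405 0.1739] F [ 2.6  5.  -6. ] shift [-52.9   0.3 -72.5] turn [ 0.1 -0.1 -0.1] open 0.359 25.0
0.9 t 5.88 pos [0.4939 0.0405 0.1739] F [ 2.6  5.  -6. ] shift [-71.6   0.4 -89. ] turn [ 0.1 -0.1 -0.1] open 0.359 25.0
0.95 t 5.88 pos [0.4939 0.0405 0.1739] F [ 2.6  5.  -6. ] shift [-81.6   0.4 -96.6] turn [ 0.1 -0.1 -0.1] open 0.359 25.0
```

Call:
move_arm(
  motion=[
    [-8,0,-13,0,0,0,1],
    [-16,0,-27,0,0,0,1],
    [-25,0,-41,0,0,0,1],
    [-36,0,-54,0,0,0,1],
    [-44,0,-63,0,0,0,1],
  ],
)

```text
clock: 6.5
tool_pos: [0.5344, 0.0506, 0.2363]
eef_rot: [-0.123, 0.992, -0.0, -0.003]
contact_force: [-3.3, 3.4, -4.1]
opening: 0.362
finger_force: 25.0
```

```bash
python3 - <<'E'
from h import *
B0=np.array([.4717,.0351,.067])
for t in (.85,.92,1.0): print(t,end=' ');go(B0+.25*(1-np.cos(t))*XC+[0,0,.25*np.sin(t)])
print(lidang(snap('scene','s2')))
E
```

```text
0.85 t 6.5 pos [0.5344 0.0506 0.2363] F [-3.3  3.4 -4.1] shift [-20.3   0.4 -18.7] turn [ 0.  -0.4 -0.1] open 0.362 25.0
0.92 t 6.5 pos [0.5344 0.0506 0.2363] F [-3.3  3.4 -4.1] shift [-33.8   0.4 -29.8] turn [ 0.  -0.4 -0.1] open 0.362 25.0
1.0 t 6.5 pos [0.5344 0.0506 0.2363] F [-3.3  3.4 -4.1] shift [-50.1   0.5 -41.4] turn [ 0.  -0.4 -0.1] open 0.362 25.0
(np.int64(249), np.float64(0.7704663100860287), array([-0.00334353,  0.80912587]))
```

Call:
move_arm(
  motion=[
    [-10,0,-10,0,0,0,1],
    [-20,0,-19,0,0,0,1],
    [-30,0,-27,0,0,0,1],
    [-40,0,-34,0,0,0,1],
    [-46,0,-38,0,0,0,1],
  ],
)

```text
clock: 7.18
tool_pos: [0.5783, 0.0615, 0.2745]
eef_rot: [-0.123, 0.992, -0.001, -0.004]
contact_force: [-5.8, 2.1, 3.4]
opening: 0.361
finger_force: 25.0
```

Call:
move_arm(
  motion=[
    [0,0,0,0,0,0,1],
    [0,0,0,0,0,0,1],
    [0,0,0,0,0,0,1],
    [0,0,0,0,0,0,1],
    [0,0,0,0,0,0,1],
  ],
)

```text
clock: 7.8
tool_pos: [0.5782, 0.0615, 0.2744]
eef_rot: [-0.123, 0.992, -0.001, -0.004]
contact_force: [-6.1, 1.2, 4.4]
opening: 0.358
finger_force: 25.0
```

```bash
python3 - <<'E'
from h import *
go([.5,.05,.25]); s=snap('scene','s3')
cv2.imwrite('pics/s3.png',cv2.resize(s['frame'][60:300,100:420,::-1],(800,600)))
E
```

```text
t 7.8 pos [0.5782 0.0615 0.2744] F [-6.1  1.2  4.4] shift [78.4  7.9 25. ] turn [-0.  -0.5 -0.1] open 0.358 25.0
```

View pics/s3.png

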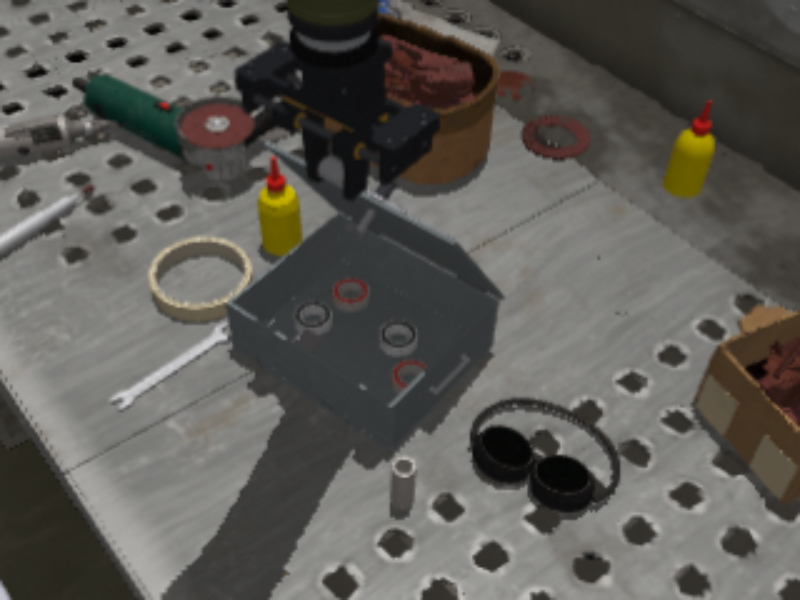

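The picture shows the lid standing well open, with the handle held between the fingers at about (330,170) and the bearings visible. All the bystanders are where they were. The hand's height puts the lid angle at about 0.98 rad, steady, so I'll hand it in.

```bash
python3 -c "
from h import *
print(finish_job())"
```

```text
the job is handed in; nothing more can be done
None
```

The lid was not caught: the tug lifted it freely, so I left the catch alone; it now stands open at about 0.98 rad (56°), held steady by its handle, the things round the case look undisturbed, and the job is handed in (no verdict came back).

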